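Move the key plate from its transit stud to the hallway dock and hang the keys

ROBOT

A 6-joint arm with a two-finger parallel gripper is mounted at the origin on the work surface. World frame = base frame: x ahead of the robot, y to its left, z up, the work surface at z = 0. Lengths are in mm, angles in rad, forces in N, time in s.
With the tool pointing down it reaches from about 350 to 975 mm from the base axis. Payload 7.1 kg.
Tool frame: the origin (TCP) lies midway between the tips of the shut fingers; the grasp point (between the pads) lies 19 mm behind it; z points along the fingers, y is the line along which they close (so a half turn about z gives the same grasp; the last joint's range is limited). The gripper opens to 88 mm and grips with 3 to 60 N. Pads are 20 mm wide; open, the fingers measure 115 mm over their backs; the gripper's body (75 mm by 178 mm) begins 61 mm behind the grasp point.
Start: joints at [-1.181, 0.423, 1.63, -0, 1.089, -0.019], TCP at [248.458, -573.475, 222.675] pointing down, gripper open.
Joint ranges: [-3, 3], [-0.9, 2.11], [0.09, 2.58], [-1.31, 4.45], [0.11, 2.69], [-2.54, 2.54]. Speed limits (rad/s): [2.39, 2.39, 3.01, 3.14, 3.14, 3.14].

INTERFACE

Orientations are given as a rotation vector (axis times angle).
In Python, from workcell import ctrl gives the robot as it stands. The module is installed in compiled form; this text tells all that it offers.
- The arm moves only by the tool servo_tool, never from a script. Its argument "increments" is a list of rows, each a list of 7 numbers: the shift along the world's x, y, z in cm, then the turn, a rotation vector about the world's x, y, z in degrees, then the opening, from -1 (shut) to 1 (fully open). A call has 1 to 20 rows; each row is the pose to reach, as a shift and turn from the pose commanded when the call began; what a row does not reach only later rows make up. A row lasts 1/12 s, in which the tool goes at most 41.7 mm and 7.16 degrees, less where a joint would pass 70% of its speed; a pose out of reach is approached as far as the arm can. A call with a gripper value outside its range is refused whole. The fingers move at their own pace and stop on an object; the grip force is fixed at half the most. Time passes only in rows, so rows that repeat a pose let the fingers close. It gives the time, the measured TCP pose, the force, the opening and the grip force at its end, in the units of the state.
- ctrl.get_obs(): the state, without advancing time (a new reading comes with each control period).
- ctrl.get_image(name): name is "side" or "top" or "wrist"; returns a dict with "image" (480x640x3 uint8, red, green, blue), "fx", "fy", "cx", "cy" (pixels), "k1" (the pictures are not rectified: a ray, as slopes to the right and down, at radius r is drawn at 1 + k1 r^2 times it, then the intrinsics apply), "extrinsics" (4x4, takes a point from camera to world coordinates); the wrist camera has in their place "tool_from_camera" (4x4, takes a point from camera to tool coordinates, whose origin is the TCP and whose axes are the flange's). Camera axes: x right, y up, looking along -z (the intrinsics and any distortion apply to the point x, -y, -z); pixel columns grow to the right and rows downward; lengths in mm; the calibration is good to about 2 mm. A picture is of the moment at which its call begins: read the wrist's pose just before it. There is no depth.
- ctrl.close_job(): hands the job in; it is judged then, once.
The state is a dict: "t": time; "qpos": joint angles; "qvel": joint speeds; "joint_torque": joint torques, N m; "ee_pos": TCP position; "orientation": TCP orientation; "ft_force": force on the tool from outside, world axes, zero at the start; "moment": the same for the moment, N m; "width": finger opening in mm; "grasp_force": force on a finger pad.
Only numpy, scipy, OpenCV 4.12 (cv2) and the standard library are available. Lean on these libraries where they do the work, as an engineer would, in place of code of your own. Each camera call takes 0.05 s, during which the arm holds its last target. There are 200 camera calls.

TASK

The new key plate is still bolted to its plywood transit board: take off the wing nut, then the washer, then the spacer sleeve, one at a time, putting each in the black key bowl before you take the next. Then lift the plate off the stud and seat it pegs up, fully home on the two dowel pins of the grey dock, and only after that hang every key that lies on the shelf on the pegs of the plate, one key to a peg, pushed down flat on the plate. Leave the clog, the jar and the shoehorn where they are.

Things in the scene. Friction and masses are not known exactly. Their poses are not given: they have to be found in the camera images.
- transit: Fixed plywood transit board, 200 x 75 x 6 mm, with a raised rib 160 x 36 mm along its middle whose top is 30 mm above the shelf. A plain steel stud, 8 mm thick, stands 54 mm above the middle of the rib (tapered over its last 4 mm). Origin: centre of the underside; x along the rib, z up.
- stud_foot (a point): Foot of the stud: the centre of the rib's top, 30 mm above the shelf; axes as the transit board.
- dock: Fixed grey dock, board and rib sized as the transit board's (rib 160 x 36 mm, top 30 mm above the shelf), but with two steel dowel pins 8 mm thick, 10 mm high (last 4 mm tapered to 3.6 mm), on the rib's centre line 58 mm either side of the middle. Origin: centre of the underside; x along the rib from pin to pin, z up.
- dock_seat (a point): Centre of the dock rib's top, 30 mm above the shelf, midway between the pins: where the plate's origin belongs; axes as the dock.
- plate: Loose aluminium key plate, 180 x 60 x 10 mm, 0.32 kg. On its long centre line: 10.5 mm through holes at the middle (for the stud) and at x = -58 and +58 mm (for pins), and four pegs 7 mm thick, 30 mm high on top. Origin: centre of underside; x along length, z up. Overhangs the rib 12 mm on each long side; fits the dock either way round. Starts on the transit rib, over the stud.
- sleeve: Loose black plastic spacer sleeve, 24 mm outside, 11 mm bore, 20 mm high, 30 g. Origin: centre of the underside, z along the bore. At the start it stands on the plate, on the stud.
- washer: Loose thick steel washer, 36 mm outside, 11 mm hole, 5 mm thick, 25 g. Origin: centre of the underside. At the start it lies on the sleeve.
- nut: Loose steel wing nut, 30 g: hub 18 mm across, 14 mm high, 11 mm bore; two wings 6 mm thick along its +x and -x, reaching 26 mm from the axis and 23 mm up. Already off its thread: lifts straight off the stud. Origin: centre of the hub's underside, z up. Starts on the washer, wings within 0.5 rad of the board's length.
- bowl: Loose black round key bowl, open at the top, 130 mm across the rim, 50 mm high, walls 4 mm, 0.5 kg. Origin: centre of the underside.
- peg1 (a point): Foot of the peg at x = -75 mm on the plate, on the plate's top face; the peg rises 30 mm from it; axes as the plate.
- peg2 (a point): Foot of the peg at x = -40 mm on the plate, on the plate's top face; the peg rises 30 mm from it; axes as the plate.
- peg3 (a point): Foot of the peg at x = 40 mm on the plate, on the plate's top face; the peg rises 30 mm from it; axes as the plate.
- peg4 (a point): Foot of the peg at x = 75 mm on the plate, on the plate's top face; the peg rises 30 mm from it; axes as the plate.
- key1: Loose key, 30 g (may be absent): black plastic head 46 x 26 x 10 mm with a 15 mm hole through it, and a steel blade 28 mm long, 9 mm wide, 4 mm thick. Origin: centre of the head's underside; x along the key towards the blade (head from -23 to +23 mm, blade to +51 mm), z up, hole at x = -10 mm.
- key1_hole (a point): Centre of the hole in key1's head, at half thickness (5 mm above its underside).
- key2: Loose key, 30 g (may be absent): black plastic head 46 x 26 x 10 mm with a 15 mm hole through it, and a steel blade 28 mm long, 9 mm wide, 4 mm thick. Origin: centre of the head's underside; x along the key towards the blade (head from -23 to +23 mm, blade to +51 mm), z up, hole at x = -10 mm.
- key2_hole (a point): Centre of the hole in key2's head, at half thickness (5 mm above its underside).
- key3: Loose key, 30 g (may be absent): black plastic head 46 x 26 x 10 mm with a 15 mm hole through it, and a steel blade 28 mm long, 9 mm wide, 4 mm thick. Origin: centre of the head's underside; x along the key towards the blade (head from -23 to +23 mm, blade to +51 mm), z up, hole at x = -10 mm.
- key3_hole (a point): Centre of the hole in key3's head, at half thickness (5 mm above its underside).
- key4: Loose key, 30 g (may be absent): black plastic head 46 x 26 x 10 mm with a 15 mm hole through it, and a steel blade 28 mm long, 9 mm wide, 4 mm thick. Origin: centre of the head's underside; x along the key towards the blade (head from -23 to +23 mm, blade to +51 mm), z up, hole at x = -10 mm.
- key4_hole (a point): Centre of the hole in key4's head, at half thickness (5 mm above its underside).
- jar: Glass jar with closed hinged lid, 84 mm across, 110 mm high; a bystander. Origin: centre of the underside.
- clog: Blue plastic clog, 250 x 92 x 76 mm, lying along its x; a bystander. Origin: centre of the underside.
- shoehorn: Steel shoehorn, about 290 mm long, lying along its y on a small black spring-clip block, 22 mm high; a bystander. Origin: centre of the block's underside.

How it is judged:
By the outcome, as a careful person would: the job done as asked, in the order asked, and still so for the second after the job is handed in, with the robot touching nothing.
Of key1, key2, key3, key4 only 2 to 4 are there at a start; the rules pass over those that are not, and their reading is None.
At some moment in a run one of key1, key2, key3, key4 may be knocked a few centimetres aside while the robot is not near it.
It also fails if it takes over 208 s, if anything falls off the work surface, if the arm or the gripper's body presses on something with over 40 N, if the wrist force passes 120 N, or if a joint passes its speed limit or range.

## Working session

There is one attempt and no reset: what is moved stays moved. The work goes in short steps, Python scripts to look and compute and a tool call to move; the robot and the scene stay as the last step left them, time stands still between calls to the robot, and variables do not carry over. Pictures are saved under pics/ and viewed, at most 14 in all, crops included, and the job is handed in when it is done.

Besides the shell and the picture viewer there is one more tool, called as name(argument=value, ...) on one line, values as JSON. servo_tool: Moves the arm, as the interface text tells. Its arguments: {"type":"object","properties":{"increments":{"type":"array","items":{"type":"array","items":{"type":"number"}}}},"required":["increments"]}

```bash
mkdir -p pics
cat > h.py <<'E'
import numpy as np, cv2
from scipy.spatial.transform import Rotation as R
from workcell import ctrl
def grab(name):
    o=ctrl.get_obs(); d=ctrl.get_image(name)
    if name=="wrist":
        T=np.eye(4);T[:3,:3]=R.from_rotvec(o["orientation"]).as_matrix();T[:3,3]=o["ee_pos"]
        d["E"]=T@np.array(d["tool_from_camera"])
    else: d["E"]=np.array(d["extrinsics"])
    d["o"]=o
    return d
def save(d,fn,crop=None,s=1):
    im=cv2.cvtColor(d["image"],cv2.COLOR_RGB2BGR)
    if crop: x0,y0,x1,y1=crop; im=im[y0:y1,x0:x1]
    if s!=1: im=cv2.resize(im,None,fx=s,fy=s,interpolation=cv2.INTER_CUBIC)
    cv2.imwrite("pics/"+fn,im)
def ray(d,u,v):
    K=np.array([[d["fx"],0,d["cx"]],[0,d["fy"],d["cy"]],[0,0,1.]])
    p=cv2.undistortPoints(np.array([[[u,v]]],float),K,np.array([d["k1"],0,0,0.]))[0,0]
    E=d["E"]; w=E[:3,:3]@np.array([p[0],-p[1],-1.]); return E[:3,3].copy(),w/np.linalg.norm(w)
def plane(d,u,v,z):
    c,w=ray(d,u,v); return c+w*(z-c[2])/w[2]
def tri(obs):
    A=np.zeros((3,3));b=np.zeros(3);L=[]
    for d,u,v in obs:
        c,w=ray(d,u,v);P=np.eye(3)-np.outer(w,w);A+=P;b+=P@c;L.append((c,P))
    x=np.linalg.solve(A,b); return x,[round(float(np.linalg.norm(P@(x-c))),2) for c,P in L]
def proj(d,X):
    E=d["E"];p=E[:3,:3].T@(np.array(X,float)-E[:3,3]);x,y=p[0]/-p[2],-p[1]/-p[2];k=1+d["k1"]*(x*x+y*y)
    return d["fx"]*x*k+d["cx"],d["fy"]*y*k+d["cy"]
E
python3 - <<'E'
from h import *
import pickle
for n in("top","side","wrist"):
    d=grab(n);save(d,n+"0.png");pickle.dump(d,open(n+"0.pkl","wb"));print(n,d["E"].round(2).tolist(),d["fx"],d["k1"])
print(d["o"]["orientation"],d["o"]["width"])
E
```

```text
top [[0.0, 1.0, -0.09, 530.72], [-1.0, 0.01, 0.01, -30.15], [0.01, 0.09, 1.0, 1105.04], [0.0, 0.0, 0.0, 1.0]] 476.5513158695062 0.017909408339154536
side [[-0.94, -0.2, 0.27, 1088.73], [0.34, -0.52, 0.78, 1216.59], [-0.01, 0.83, 0.56, 987.45], [0.0, 0.0, 0.0, 1.0]] 562.9446634075856 -0.17650971575696547
wrist [[0.4, 0.88, 0.25, 314.65], [-0.92, 0.38, 0.1, -543.89], [-0.0, -0.27, 0.96, 383.16], [0.0, 0.0, 0.0, 1.0]] 348.17756166766804 -0.06905735392716199
[-3.07490252e+00 -6.37352338e-01  4.11101576e-04] 87.55031215685666
```

View pics/top0.png

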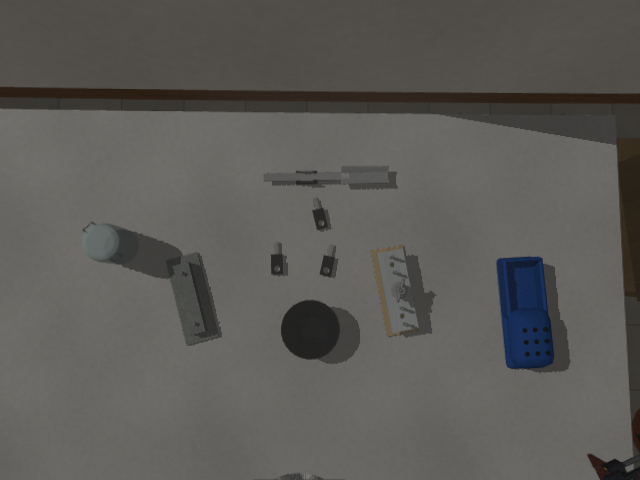

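View pics/side0.png

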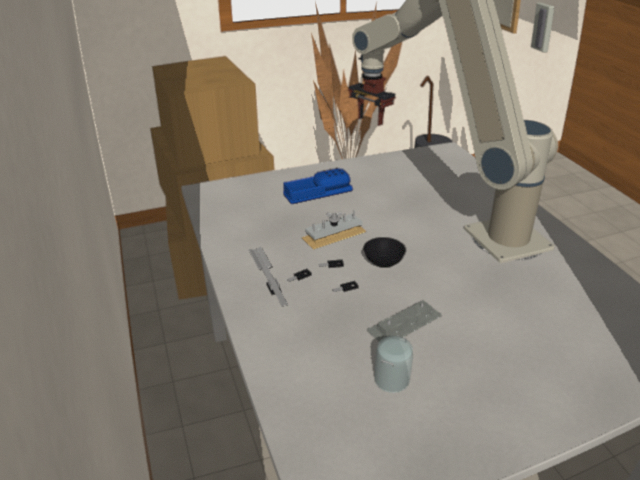

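The top picture shows the transit at about (397,292) with the nut at (401,289), dock at (193,298), bowl at (310,330), and three keys at (320,215), (277,260) and (328,263). The jar is left, the clog right and the shoehorn at the top. The side picture shows the same things: nut (334,218), bowl (384,252), dock (405,320).

Run:
```python
from h import *
import pickle
t=pickle.load(open("top0.pkl","rb"));s=pickle.load(open("side0.pkl","rb"));w=pickle.load(open("wrist0.pkl","rb"))
print("nut",tri([(t,401,288),(s,334,217)]))
for n,u,v,z in[("bowl",310,330,50),("transitA",389,247,40),("transitB",404,332,40),("dock",193,298,30),("k1",320,215,10),("k2",277,262,10),("k3",328,264,10)]: print(n,plane(t,u,v,z).round(0))
print("dockpins",plane(t,184,273,40),plane(t,198,324,40))
o=w["o"];print(np.array(w["tool_from_camera"]).round(2).tolist());print(R.from_rotvec(o["orientation"]).as_matrix().round(3).tolist())
```

```text
nut (array([ 529.24261298, -222.04006657,   65.72631197]), [2.1, 2.1])
bowl [439. -25.  50.]
transitA [ 623. -202.   40.]
transitB [ 434. -233.   40.]
dock [507. 236.  30.]
k1 [699. -47.  10.]
k2 [589.  52.  10.]
k3 [585. -66.  10.]
dockpins [562.05817814 255.13177018  40.        ] [450.1559376  221.10830232  40.        ]
[[-0.0, 0.96, 0.27, 72.51], [1.0, 0.0, 0.0, -0.57], [0.0, 0.27, -0.96, -161.17], [0.0, 0.0, 0.0, 1.0]]
[[0.918, 0.397, -0.001], [0.397, -0.918, 0.001], [0.0, -0.001, -1.0]]
```

servo_tool(increments=[[28,35,-2,0,0,-14,1],[28,35,-2,0,0,-14,1],[28,35,-2,0,0,-14,1],[28,35,-2,0,0,-14,1],[28,35,-2,0,0,-14,1],[28,35,-2,0,0,-14,1],[28,35,-2,0,0,-14,1],[28,35,-2,0,0,-14,1],[28,35,-2,0,0,-14,1],[28,35,-2,0,0,-14,1],[28,35,-2,0,0,-14,1],[28,35,-2,0,0,-14,1],[28,35,-2,0,0,-14,1],[28,35,-2,0,0,-14,1],[28,35,-2,0,0,-14,1],[28,35,-2,0,0,-14,1]])

```text
t: 1.48
ee_pos: [527.7, -224.6, 202.7]
orientation: [3.131, 0.255, -0.0]
ft_force: [-0.1, -0.6, -0.3]
width: 88.0
grasp_force: 0.0
```

Run:
```python
from h import *
import pickle
d=grab("wrist");save(d,"w1.png");pickle.dump(d,open("w1.pkl","wb"));o=d["o"];print(o["t"],o["ee_pos"],np.degrees(R.from_rotvec(o["orientation"]).as_euler("ZYX")),o["ft_force"],o["qpos"])
```

```text
1.4833 [ 527.66802599 -224.60408418  202.70130013] [9.31635173e+00 1.15477131e-02 1.79999503e+02] [-0.14490265 -0.62052883 -0.32160152] [-4.23112470e-01  3.72425909e-01  1.76194206e+00 -1.40332017e-04
  1.00738784e+00  9.85157801e-01]
```

View pics/w1.png

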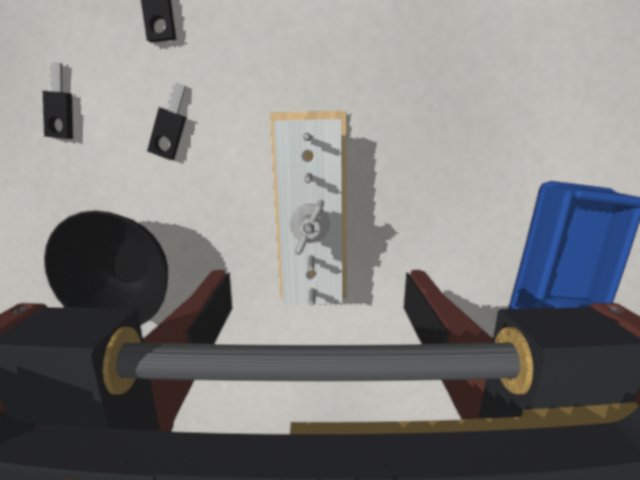

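The wrist picture shows the wing nut with its bore at about (310,228) and wing tips at (321,203) and (299,251). The plate spans columns 275-345 and rows 120-303. The bowl is at (105,268), and the keys are at (157,20), (57,112) and (170,130).

servo_tool(increments=[[-7,1,-5,0,0,0,1],[-7,1,-5,0,0,0,1],[-7,1,-5,0,0,0,1],[-7,1,-5,0,0,0,1],[-7,1,-5,0,0,0,1]])

```text
t: 1.95
ee_pos: [458.9, -214.4, 153.2]
orientation: [3.131, 0.256, 0.002]
ft_force: [0.8, 0.0, -0.2]
width: 87.9
grasp_force: 0.0
```

Run:
```python
from h import *
import pickle
d=grab("wrist");pickle.dump(d,open("w2.pkl","wb"));print(d["o"]["t"],d["o"]["ee_pos"])
a=pickle.load(open("w1.pkl","rb"))
ca=cv2.resize(a["image"][110:310,250:370],None,fx=2.9,fy=2.9,interpolation=cv2.INTER_CUBIC)
u,v=proj(d,[528,-222,85]);print(u,v);x0,y0=int(u)-70,max(0,int(v)-110)
cb=cv2.resize(d["image"][y0:y0+200,x0:x0+140],(406,580),interpolation=cv2.INTER_CUBIC);print(x0,y0)
cv2.imwrite("pics/c12.png",cv2.cvtColor(np.hstack([ca,cb]),cv2.COLOR_RGB2BGR));print(ca.shape)
```

```text
1.95 [ 458.93368814 -214.44595488  153.21674569]
347.47878327376253 149.6709450076945
277 39
(580, 348, 3)
```

View pics/c12.png

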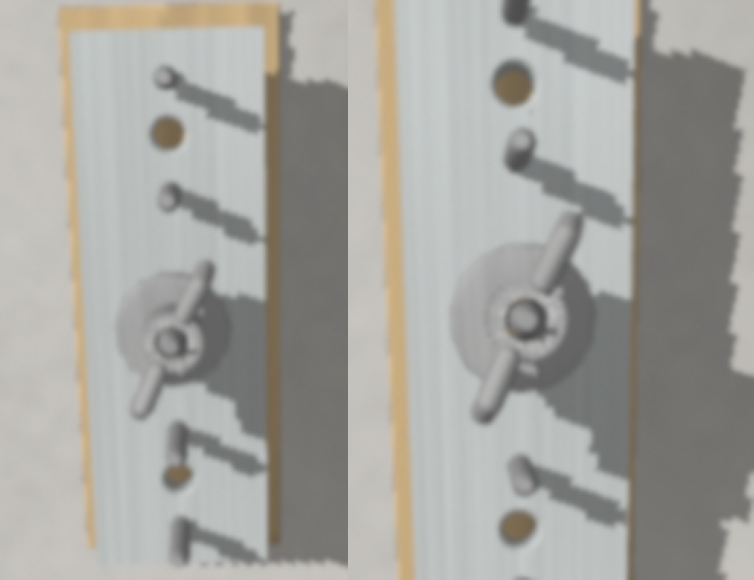

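The crop shows the stud tip inside the nut bore at (171,342) on the left and (527,319) on the right. The wing tips are at (204,268) and (140,411) on the left, and (573,218) and (485,412) on the right. The plate holes are at (167,132) on the left, and (513,83) and (518,527) on the right.

Run:
```python
from h import *
import pickle
a=pickle.load(open("w1.pkl","rb"));b=pickle.load(open("w2.pkl","rb"))
A=lambda x,y:(a,250+x/2.9,110+y/2.9)
B=lambda x,y:(b,277+(x-348)/2.9,39+y/2.9)
def f(n,p,q): 
    x,r=tri([p,q]);print(n,x.round(1),r);return x
f("stud",A(171,342),B(527,319))
w1=f("wt1",A(204,268),B(573,218));w2=f("wt2",A(140,411),B(485,412))
h1=f("h1",A(167,132),B(513,83));h2=f("h2",A(176,475),B(518,527))
f("peg tip2",A(165,195),B(524,138))
d=w1-w2;print("wing yaw",np.degrees(np.arctan2(d[1],d[0])),(w1+w2)/2)
d=h1-h2;print("plate yaw",np.degrees(np.arctan2(d[1],d[0])),(h1+h2)/2,np.linalg.norm(d))
# z-plane versions
for n,p,z in[("stud",B(527,319),84),("h1",B(513,83),40),("h2",B(518,527),40),("w1",B(573,218),97),("w2",B(485,412),97)]:print(n,plane(*p,z).round(1))
```

```text
stud [ 527.4 -216.7   78.7] [0.09, 0.09]
wt1 [ 550.7 -222.7   80.3] [0.22, 0.22]
wt2 [ 505.  -210.8   78.4] [0.04, 0.04]
h1 [ 584.5 -205.4   37.6] [0.09, 0.09]
h2 [ 470.6 -226.5   38. ] [0.32, 0.32]
peg tip2 [ 567.7 -208.9   66. ] [0.79, 0.79]
wing yaw -14.551102846836985 [ 527.87231438 -216.73687071   79.37520356]
plate yaw 10.494217485004475 [ 527.5794699  -215.9596909    37.80687843] 115.81830862183396
stud [ 527.5 -216.4   84. ]
h1 [ 584.  -205.5   40. ]
h2 [ 471.  -226.6   40. ]
w1 [ 549.2 -221.4   97. ]
w2 [ 507.  -210.2   97. ]
```

servo_tool(increments=[[6.9,-0.3,0,0,0,-24,1],[6.9,-0.3,0,0,0,-24,1],[6.9,-0.3,0,0,0,-24,1],[6.9,-0.3,0,0,0,-24,1],[6.9,-0.3,-2,0,0,-24,1],[6.9,-0.3,-4,0,0,-24,1],[6.9,-0.3,-5.5,0,0,-24,1],[6.9,-0.3,-6.5,0,0,-24,1],[6.9,-0.3,-7.3,0,0,-24,1],[6.9,-0.3,-7.3,0,0,-24,1],[6.9,-0.3,-7.3,0,0,-24,1]])

```text
t: 2.92
ee_pos: [528.1, -216.7, 80.0]
orientation: [3.116, -0.399, 0.001]
ft_force: [-0.0, 0.1, 0.2]
width: 87.8
grasp_force: 0.0
```

servo_tool(increments=[[0,0,0,0,0,0,-1],[0,0,0,0,0,0,-1],[0,0,0,0,0,0,-1],[0,0,0,0,0,0,-1],[0,0,0,0,0,0,-1],[0,0,0,0,0,0,-1],[0,0,0,0,0,0,-1],[0,0,0,0,0,0,-1],[0,0,0,0,0,0,-1],[0,0,0,0,0,0,-1],[0,0,0,0,0,0,-1],[0,0,0,0,0,0,-1]])

```text
t: 3.92
ee_pos: [527.5, -216.5, 79.7]
orientation: [-3.116, 0.399, 0.0]
ft_force: [0.2, -0.6, -0.6]
width: 11.6
grasp_force: 0.0
```

servo_tool(increments=[[0,0,0,0,0,0,-1],[0,0,0,0,0,0,-1],[0,0,0,0,0,0,-1]])

```text
t: 4.17
ee_pos: [527.4, -216.7, 79.6]
orientation: [3.116, -0.398, -0.0]
ft_force: [-0.9, -1.5, -0.5]
width: 5.0
grasp_force: 30.0
```

Run:
```python
from h import *
d=grab("wrist");o=d["o"];print(o["t"],o["ee_pos"],o["width"],o["grasp_force"],o["ft_force"]);save(d,"w3.png",(170,100,470,400),2)
```

```text
4.1667 [ 527.39678195 -216.68343405   79.6461712 ] 4.956362993288674 30.000060609017964 [-0.91112593 -1.46747008 -0.54008719]
```

View pics/w3.png

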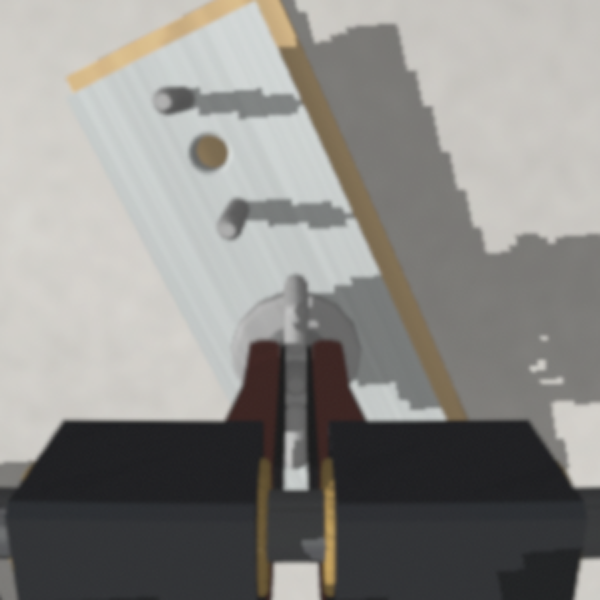

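The picture shows the fingers closed on the two wings at about (295,340), with the washer seen under them. The nut is gripped, so I lift it and carry it to the bowl.

servo_tool(increments=[[0,0,1,0,0,0,-1],[0,0,4,0,0,0,-1],[0,0,8,0,0,0,-1],[-1,2,8,0,0,0,-1],[-4,8,8,0,0,0,-1],[-6,12,8,0,0,0,-1],[-8,16,8,0,0,0,-1],[-8.8,19,8,0,0,0,-1],[-8.8,19,8,0,0,0,-1],[-8.8,19,5,0,0,0,-1],[-8.8,19,2,0,0,0,-1],[-8.8,19,-1,0,0,0,-1],[-8.8,19,-3,0,0,0,-1],[-8.8,19,-4.5,0,0,0,-1],[-8.8,19,-4.5,0,0,0,-1]])

```text
t: 5.47
ee_pos: [437.9, -26.1, 32.9]
orientation: [-3.116, 0.399, 0.007]
ft_force: [-0.5, -0.3, 0.8]
width: 3.6
grasp_force: 30.0
```

servo_tool(increments=[[0,0,0,0,0,0,-0.3],[0,0,0,0,0,0,-0.3],[0,0,0,0,0,0,-0.3],[0,0,0,0,0,0,-0.3],[0,0,0,0,0,0,-0.3],[0,0,4,0,0,0,-0.3],[0,0,8,0,0,0,0],[0,0,12,0,0,0,0.2],[2,-5,14,0,0,10,0.2],[4,-10,14,0,0,20,0.2],[4,-13,14,0,0,24,0.2],[4,-13,14,0,0,24,0.2],[4,-13,14,0,0,24,0.2],[4,-13,14,0,0,24,0.2]])

```text
t: 6.63
ee_pos: [479.4, -157.5, 175.0]
orientation: [3.131, 0.252, 0.001]
ft_force: [0.8, 0.3, 1.0]
width: 52.5
grasp_force: 0.0
```

Run:
```python
from h import *
import pickle
d=grab("wrist");o=d["o"];print(o["t"],o["ee_pos"],o["orientation"],o["width"]);save(d,"w4.png");pickle.dump(d,open("w4.pkl","wb"))
```

```text
6.6333 [ 479.40390158 -157.47550412  175.02395165] [3.13135164e+00 2.52266614e-01 9.00670921e-04] 52.51111168100885
```

View pics/w4.png

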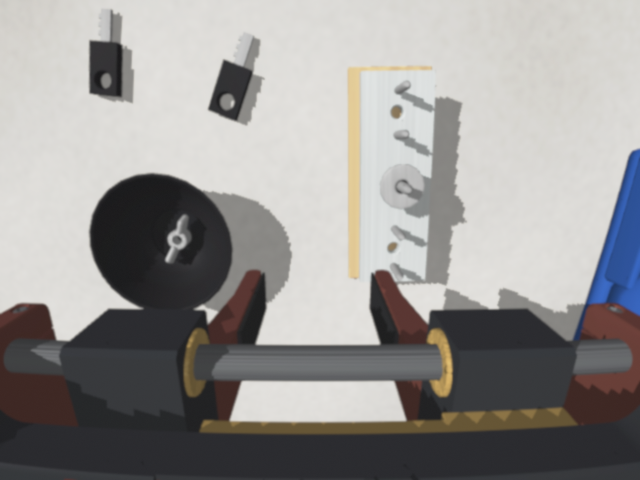

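The nut lies in the bowl at (178,240). The washer on its sleeve is at (403,187) with the stud tip at (402,186). Two keys are at (105,68) and (231,90).

Run:
```python
from h import *
import pickle
a=pickle.load(open("w1.pkl","rb"));b=pickle.load(open("w2.pkl","rb"));c=pickle.load(open("w4.pkl","rb"))
A=lambda x,y:(a,250+x/2.9,110+y/2.9)
B=lambda x,y:(b,277+(x-348)/2.9,39+y/2.9)
print(tri([A(173,327),B(523,316),(c,402.5,187)]))
print(tri([A(173,327),B(523,316)]))
for z in(60,65,70,75):
  p=plane(c,381,187,z);q=plane(c,425,187,z);print(z,np.linalg.norm(p-q),((p+q)/2).round(1), proj(c,[527.5,-216.6,z]))
g=cv2.cvtColor(c["image"],cv2.COLOR_RGB2GRAY)
big=cv2.resize(c["image"][50:300,330:470],None,fx=2.3,fy=2.3,interpolation=cv2.INTER_CUBIC)
cv2.imwrite("pics/c4.png",cv2.cvtColor(big,cv2.COLOR_RGB2BGR))
```

```text
(array([ 527.54748998, -216.82623745,   62.10678001]), [0.53, 0.26, 0.78])
(array([ 527.7711798 , -216.74682675,   60.85555408]), [0.03, 0.03])
60 35.31834396610609 [ 526.7 -218.1   60. ] (np.float64(401.4499513747006), np.float64(185.7003598595113))
65 34.67907152818014 [ 527.1 -216.8   65. ] (np.float64(402.9324686704821), np.float64(186.50115412698207))
70 34.039799090254206 [ 527.6 -215.5   70. ] (np.float64(404.46814626045534), np.float64(187.33100262421348))
75 33.4005266523282 [ 528.  -214.2   75. ] (np.float64(406.05987787546576), np.float64(188.1915064829736))
```

View pics/c4.png

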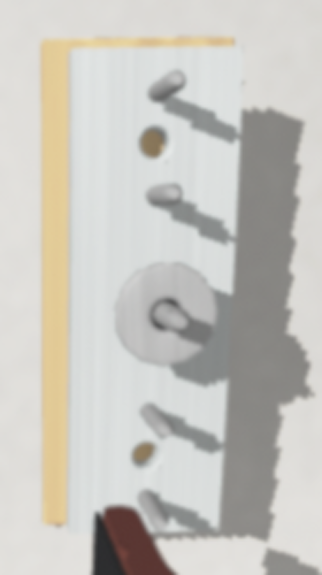

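The crop shows the stud standing out of the washer at (170,312), with the washer about 105 pixels across. I had summed the stack wrong: the washer top is at 65 mm, which agrees with the measured 61-62.

servo_tool(increments=[[2.4,-3,0,0,0,0.5,0.2],[4.8,-6,0,0,0,1,0.2],[4.8,-6,-3,0,0,1,0.2],[4.8,-6,-6,0,0,1,0.2],[4.8,-6,-8,0,0,1,0.2],[4.8,-6,-10,0,0,1,0.2],[4.8,-6,-11.5,0,0,1,0.2],[4.8,-6,-12.4,0,0,1,0.2],[4.8,-6,-12.4,0,0,1,0.2],[4.8,-6,-12.4,0,0,1,-1],[4.8,-6,-12.4,0,0,1,-1],[4.8,-6,-12.4,0,0,1,-1],[4.8,-6,-12.4,0,0,1,-1],[4.8,-6,-12.4,0,0,1,-1],[4.8,-6,-12.4,0,0,1,-1],[4.8,-6,-12.4,0,0,1,-1]])

```text
t: 8.02
ee_pos: [528.2, -216.7, 51.8]
orientation: [3.128, 0.285, 0.003]
ft_force: [0.6, 2.2, 6.6]
width: 33.8
grasp_force: 30.0
```

servo_tool(increments=[[0,0,0.5,0,0,0,-1],[0,0,2,0,0,0,-1],[0,0,5,0,0,0,-1],[0,0,8.5,0,0,0,-1],[-1,2,8.5,0,0,0,-1],[-4,8,8.5,0,0,0,-1],[-6,12,8.5,0,0,0,-1],[-8,16,8.5,0,0,0,-1],[-8.4,20,8.5,0,0,0,-1],[-8.4,20.5,8.5,0,0,0,-1],[-8.4,20.5,5,0,0,0,-1],[-8.4,20.5,2,0,0,0,-1],[-8.4,20.5,0,0,0,0,-1],[-8.4,20.5,-1,0,0,0,-1],[-8.4,20.5,-1.2,0,0,0,-1]])

```text
t: 9.27
ee_pos: [442.4, -11.5, 37.4]
orientation: [-3.128, -0.285, 0.005]
ft_force: [0.2, 0.5, -0.0]
width: 34.1
grasp_force: 30.0
```

servo_tool(increments=[[0,0,0,0,0,0,0.05],[0,0,0,0,0,0,0.05],[0,0,0,0,0,0,0.05],[0,0,0,0,0,0,0.05],[0,0,3,0,0,0,0.05],[0,0,7,0,0,0,0],[0,0,10,0,0,0,0],[4,-7.5,10,0,0,0,0],[4,-7.5,10,0,0,0,0],[4,-7.5,10,0,0,0,0],[4,-7.5,10,0,0,0,0]])

```text
t: 10.18
ee_pos: [484.8, -88.2, 139.8]
orientation: [3.128, 0.281, 0.004]
ft_force: [-0.5, -0.5, -0.2]
width: 43.7
grasp_force: 0.0
```

Run:
```python
from h import *
import pickle
d=grab("wrist");o=d["o"];print(o["t"],o["ee_pos"],o["orientation"],o["width"]);save(d,"w5.png");pickle.dump(d,open("w5.pkl","wb"))
```

```text
10.1833 [484.75246699 -88.22366579 139.77694252] [3.12821777 0.28051251 0.00418992] 43.74897649815218
```

View pics/w5.png

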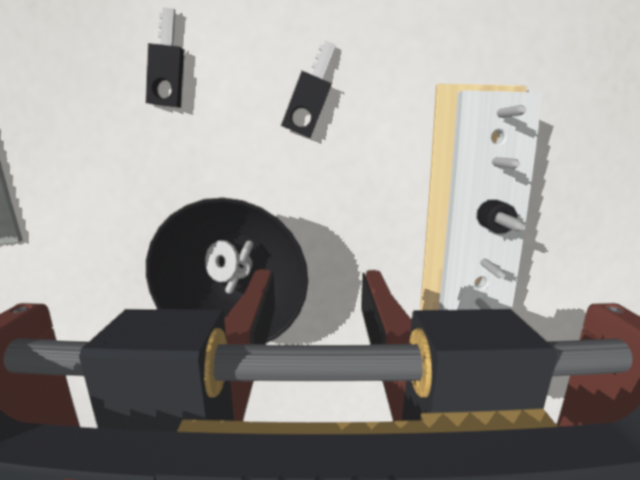

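The washer lies in the bowl at (222,262) beside the nut at (242,265). The sleeve stands on the stud at (497,216). Keys are visible at (165,75) and (307,103).

servo_tool(increments=[[1.4,-4,0,0,0,0,0],[2.8,-8,0,0,0,0,0],[4.4,-13,0,0,0,0,0],[4.4,-13,0,0,0,0,0],[4.4,-13,-2,0,0,0,0],[4.4,-13,-4,0,0,0,0],[4.4,-13,-6,0,0,0,0],[4.4,-13,-8,0,0,0,0],[4.4,-13,-9.2,0,0,0,0],[4.4,-13,-9.2,0,0,0,0],[4.4,-13,-9.2,0,0,0,-1],[4.4,-13,-9.2,0,0,0,-1],[4.4,-13,-9.2,0,0,0,-1],[4.4,-13,-9.2,0,0,0,-1],[4.4,-13,-9.2,0,0,0,-1],[4.4,-13,-9.2,0,0,0,-1],[4.4,-13,-9.2,0,0,0,-1]])

```text
t: 11.65
ee_pos: [528.2, -216.7, 47.8]
orientation: [3.128, 0.285, 0.003]
ft_force: [-0.8, 1.4, 6.9]
width: 22.8
grasp_force: 30.0
```

servo_tool(increments=[[0,0,0.5,0,0,0,-1],[0,0,2,0,0,0,-1],[0,0,4,0,0,0,-1],[0,0,7,0,0,0,-1],[0,0,9,0,0,0,-1],[-1,2,9,0,0,0,-1],[-4,8,9,0,0,0,-1],[-6,12,9,0,0,0,-1],[-8,16,9,0,0,0,-1],[-8.7,18,9,0,0,0,-1],[-8.7,18,9,0,0,0,-1],[-8.7,18,5,0,0,0,-1],[-8.7,18,2,0,0,0,-1],[-8.7,18,0,0,0,0,-1],[-8.7,18,0,0,0,0,-1]])

```text
t: 12.9
ee_pos: [438.4, -36.3, 44.1]
orientation: [-3.128, -0.286, 0.008]
ft_force: [-1.1, -0.2, -0.6]
width: 22.5
grasp_force: 30.0
```

servo_tool(increments=[[0,0,0,0,0,0,-0.2],[0,0,0,0,0,0,-0.2],[0,0,0,0,0,0,-0.2],[0,0,0,0,0,0,-0.2],[0,0,3,0,0,0,-0.2],[0,0,7,0,0,0,0],[0,0,12,0,0,0,0.5],[4,-2.5,16,0,0,0,1],[8,-5,18,0,0,0,1],[8,-5,18,0,0,0,1],[8,-5,18,0,0,0,1],[8,-5,18,0,0,0,1]])

```text
t: 13.9
ee_pos: [521.9, -87.3, 228.5]
orientation: [3.128, 0.283, 0.006]
ft_force: [-0.5, 0.1, 0.8]
width: 78.6
grasp_force: 0.0
```

Run:
```python
from h import *
import pickle
d=grab("wrist");o=d["o"];print(o["t"],o["ee_pos"],o["orientation"],o["width"]);save(d,"w6.png");pickle.dump(d,open("w6.pkl","wb"))
```

```text
13.9 [521.86538457 -87.29123783 228.54328497] [3.12772462 0.28331824 0.00599886] 78.56393956067794
```

View pics/w6.png

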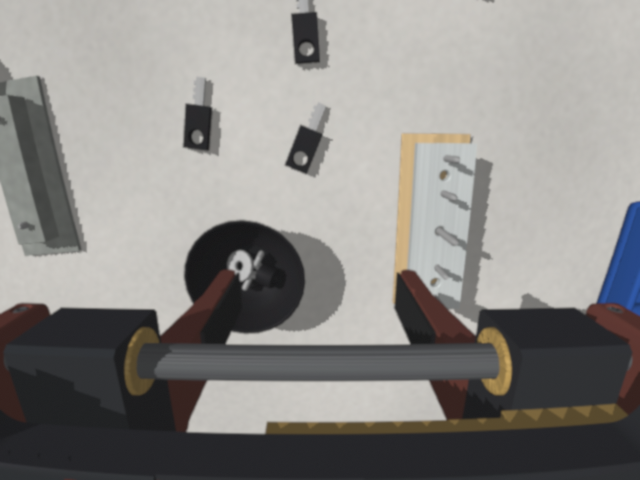

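The sleeve, at (272,272), has joined the washer (238,265) and nut in the bowl, and the stud with the bare plate is at (440,235). Next I look at the dock up close.

servo_tool(increments=[[-1.5,32,-2.5,0,0,6,1],[-1.5,32,-2.5,0,0,6,1],[-1.5,32,-2.5,0,0,6,1],[-1.5,32,-2.5,0,0,6,1],[-1.5,32,-2.5,0,0,6,1],[-1.5,32,-2.5,0,0,6,1],[-1.5,32,-2.5,0,0,6,1],[-1.5,32,-2.5,0,0,6,1],[-1.5,32,-2.5,0,0,6,1],[-1.5,32,-2.5,0,0,6,1],[-1.5,32,-2.5,0,0,6,1],[-1.5,32,-2.5,0,0,6,1],[-1.5,32,-2.5,0,0,6,1]])

```text
t: 15.03
ee_pos: [505.2, 232.2, 201.6]
orientation: [3.109, 0.446, -0.001]
ft_force: [0.5, -0.6, 0.3]
width: 87.8
grasp_force: 0.0
```

Run:
```python
from h import *
import pickle
d=grab("wrist");o=d["o"];print(o["t"],o["ee_pos"],o["orientation"],o["width"]);pickle.dump(d,open("w7.pkl","wb"))
```

```text
15.0333 [505.18903084 232.18816801 201.60425252] [ 3.10946755e+00  4.46214334e-01 -8.16326397e-04] 87.82344195474406
```

servo_tool(increments=[[-6,0,-5,0,0,0,1],[-6,0,-5,0,0,0,1],[-6,0,-5,0,0,0,1],[-6,0,-5,0,0,0,1],[-6,0,-5,0,0,0,1],[-6,0,-5,0,0,0,1]])

```text
t: 15.58
ee_pos: [447.4, 233.8, 152.8]
orientation: [-3.109, -0.447, -0.004]
ft_force: [0.0, -0.1, 0.1]
width: 87.9
grasp_force: 0.0
```

Run:
```python
from h import *
import pickle
d=grab("wrist");o=d["o"];print(o["t"],o["ee_pos"],o["orientation"],o["width"]);pickle.dump(d,open("w8.pkl","wb"))
a=pickle.load(open("w7.pkl","rb"));out=[]
for im in(a,d):
    u,v=proj(im,[507,237,35]);x0,y0=max(0,int(u)-66),max(0,int(v)-100);print(x0,y0)
    c=im["image"][y0:y0+200,x0:x0+133].astype(float);c=np.clip((c-c.min())*255/(np.percentile(c,70)-c.min()),0,255).astype(np.uint8)
    out.append(cv2.resize(c,(399,600),interpolation=cv2.INTER_CUBIC))
cv2.imwrite("pics/c78.png",cv2.cvtColor(np.hstack(out),cv2.COLOR_RGB2BGR))
```

```text
15.5833 [447.35082333 233.79087996 152.75539064] [-3.108749   -0.44721408 -0.00430321] 87.8509666323432
248 115
270 59
```

View pics/c78.png

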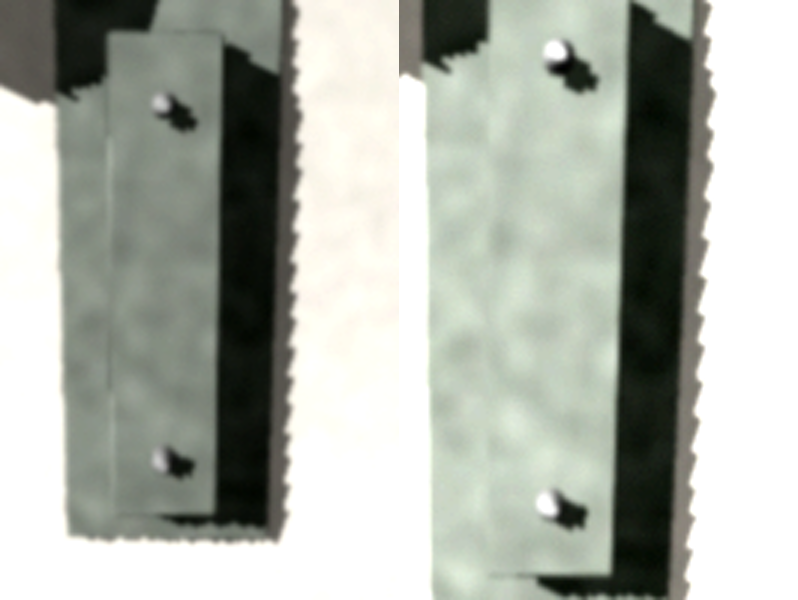

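The dock crop shows the pins bright, at (161,104) and (161,460) in the left view and (555,53) and (547,502) in the right view.

Run:
```python
from h import *
import pickle
a=pickle.load(open("w7.pkl","rb"));b=pickle.load(open("w8.pkl","rb"))
A=lambda x,y:(a,248+x/3,115+y/3)
B=lambda x,y:(b,270+(x-399)/3,59+y/3)
P,r=tri([A(161,104),B(555,53)]);Q,s=tri([A(161,460),B(547,502)]);print(P,r,Q,s)
def rep(P,Q):
    d=P-Q;print("mid",((P+Q)/2).round(1),"yaw",np.degrees(np.arctan2(d[1],d[0])).round(2),"len",np.linalg.norm(d).round(1))
rep(P,Q)
for F,p,q in((A,(161,104),(161,460)),(B,(555,53),(547,502))):
    rep(plane(*F(*p),38),plane(*F(*q),38))
# plate in the later wrist view, calibration check for plate holes
```

```text
[562.79720796 265.00425757  35.81813999] [0.02, 0.02] [452.47974829 234.34215049  38.12508064] [0.31, 0.31]
mid [507.6 249.7  37. ] yaw 15.53 len 114.5
mid [507.6 249.5  38. ] yaw 15.62 len 114.7
mid [507.5 249.8  38. ] yaw 15.41 len 114.0
```

servo_tool(increments=[[8.2,-45,0,0,0,-6,1],[8.2,-45,0,0,0,-6,1],[8.2,-45,0,0,0,-6,1],[8.2,-45,0,0,0,-6,1],[8.2,-45,0,0,0,-6,1],[8.2,-45,0,0,0,-6,1],[8.2,-45,0,0,0,-6,1],[8.2,-45,0,0,0,-6,1],[8.2,-45,0,0,0,-6,1],[8.2,-45,0,0,0,-6,1],[8.2,-45,0,0,0,-6,1],[8.2,-45,0,0,0,-6,1],[8.2,-45,-2,0,0,-6,1],[8.2,-45,-4,0,0,-6,1],[8.2,-45,-6,0,0,-6,1],[8.2,-45,-8,0,0,-6,1],[8.2,-45,-10,0,0,-6,1],[8.2,-45,-12,0,0,-6,1],[8.2,-45,-12.9,0,0,-6,1],[8.2,-45,-12.9,0,0,-6,1]])

```text
t: 17.3
ee_pos: [526.7, -216.3, 21.1]
orientation: [-3.127, -0.285, 0.004]
ft_force: [-0.0, 0.4, 0.2]
width: 87.5
grasp_force: 0.0
```

servo_tool(increments=[[0,0,0,0,0,0,-1],[0,0,0,0,0,0,-1],[0,0,0,0,0,0,-1],[0,0,0,0,0,0,-1],[0,0,0,0,0,0,-1],[0,0,0,0,0,0,-1],[0,0,0,0,0,0,-1],[0,0,0,0,0,0,-1]])

```text
t: 17.97
ee_pos: [528.1, -216.7, 23.7]
orientation: [3.128, 0.285, 0.002]
ft_force: [-0.4, 0.3, 6.7]
width: 59.7
grasp_force: 30.0
```

servo_tool(increments=[[0,0,0.3,0,0,0,-1],[0,0,1,0,0,0,-1],[0,0,2,0,0,0,-1],[0,0,3,0,0,0,-1],[0,0,4,0,0,0,-1],[0,0,5,0,0,0,-1],[0,0,6,0,0,0,-1],[0,0,7,0,0,0,-1],[0,0,8,0,0,0,-1],[0,0,8,0,0,0,-1]])

```text
t: 18.8
ee_pos: [528.7, -217.0, 105.1]
orientation: [3.127, 0.285, 0.005]
ft_force: [0.8, -0.1, -2.4]
width: 59.8
grasp_force: 30.0
```

Run:
```python
from h import *
import pickle
d=grab("wrist");o=d["o"];print(o["t"],o["ee_pos"],o["orientation"],o["width"],o["ft_force"],o["moment"]);pickle.dump(d,open("w9.pkl","wb"));save(d,"w9.png")
t=pickle.load(open("top0.pkl","rb"));print(proj(t,[562.8,265,38]),proj(t,[452.5,234.3,38]))
```

```text
18.8 [ 528.67139667 -216.98567963  105.05533846] [3.12699588 0.28514849 0.0047364 ] 59.82562673923827 [ 0.84718588 -0.1283335  -2.41711959] [-0.02356584 -0.02671269  0.0163253 ]
(np.float64(179.78369388000772), np.float64(272.6724817480055)) (np.float64(192.2277386810892), np.float64(322.8418025464663))
```

View pics/w9.png

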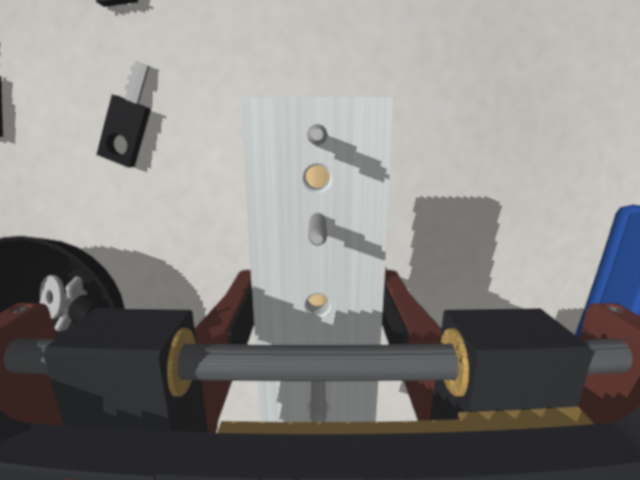

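The plate hangs in the gripper with its far hole at (317,176) and its middle hole at (317,302). Nut, washer and sleeve are in the bowl at (65,300). Before carrying the plate I check the dock pins against the top view numerically.

Run:
```python
from h import *
import pickle
d=pickle.load(open("w9.pkl","rb"));o=d["o"]
z=o["ee_pos"][2]+16.3
g=cv2.cvtColor(d["image"],cv2.COLOR_RGB2HSV)
m=((g[...,1]>70)&(g[...,2]>90)).astype(np.uint8);n,l,s,c=cv2.connectedComponentsWithStats(m)
for i in range(1,n):
    if 20<s[i,4]<2000 and 280<c[i,0]<350:print(s[i],c[i])
Rm=R.from_rotvec(o["orientation"]).as_matrix()
for u,v in((317,176.5),(317,302),(317,132)):
    zz=z+(30 if v==132 else 0);p=plane(d,u,v,zz);print(u,v,(Rm.T@(p-o["ee_pos"])).round(1))
t=pickle.load(open("top0.pkl","rb"));i=t["image"].sum(2)//3
print(i[266:280,172:192]);print(i[316:330,184:204])
```

```text
[306 166  22  21 374] [316.47326203 176.01871658]
[309 295  17  11 148] [317.02027027 299.72297297]
317 176.5 [ 58.1  -0.8 -16.1]
317 302 [  1.3  -0.9 -16.3]
317 132 [ 75.1  -0.7 -46.1]
[[54 70 72 71 71 73 72 73 74 75 76 74 75 74 73 72 72 47 38 39]
 [56 75 70 70 70 71 72 73 73 75 75 74 74 73 71 73 71 65 39 38]
 [50 62 70 71 70 71 72 72 73 76 75 76 74 73 72 72 73 75 39 37]
 [48 58 70 72 72 71 72 72 74 75 76 76 75 73 72 72 72 74 40 39]
 [47 55 75 71 72 73 73 73 74 75 75 76 75 74 73 72 72 70 48 39]
 [47 55 79 73 73 74 74 75 74 74 69 66 72 74 72 71 71 70 63 38]
 [47 51 64 75 74 74 74 74 75 77 59 47 63 67 66 72 69 72 73 38]
 [46 47 58 74 73 75 74 74 78 80 59 45 44 48 49 67 71 72 74 40]
 [48 56 59 72 75 75 74 73 73 69 52 50 46 48 47 51 72 73 71 49]
 [60 72 73 73 74 73 73 73 73 69 66 63 56 47 49 59 73 73 74 67]
 [68 74 74 75 73 74 74 74 73 75 74 74 72 58 60 73 73 75 77 77]
 [63 77 77 75 73 75 73 74 74 74 74 74 74 75 72 74 75 76 76 78]
 [76 76 76 74 73 75 75 74 73 74 74 75 74 74 74 73 76 75 76 74]
 [76 75 74 73 74 76 74 74 74 73 73 75 76 75 75 76 76 76 77 76]]
[[75 76 75 77 78 78 77 76 76 76
[... 151 characters left out ...]
46 40]
 [73 74 72 73 75 75 75 77 77 78 77 77 76 77 78 77 75 73 61 40]
 [73 73 74 75 76 76 75 77 78 77 77 76 76 78 76 76 74 75 74 40]
 [73 73 75 76 76 75 75 77 77 76 75 74 76 78 75 74 73 74 75 39]
 [73 71 67 75 76 76 76 75 77 76 68 57 65 70 71 74 74 73 71 46]
 [74 75 75 76 75 75 76 75 77 84 73 51 46 49 52 69 73 72 72 59]
 [75 76 76 76 74 74 76 75 78 87 78 55 46 48 49 53 73 72 74 73]
 [76 75 77 80 75 74 75 75 75 72 63 55 54 49 50 59 73 73 73 74]
 [75 75 77 77 75 75 73 74 75 72 74 73 71 55 59 73 74 73 75 72]
 [75 76 75 76 74 73 73 73 73 74 74 73 73 73 72 73 74 73 75 72]
 [76 75 74 77 76 74 73 73 73 73 72 71 72 72 71 71 73 73 75 75]
 [76 76 75 78 78 74 73 73 72 71 72 73 72 72 70 71 71 72 75 75]]
```

servo_tool(increments=[[0,3,0,0,0,1,-1],[-0.5,6,0,0,0,2,-1],[-1,10,0,0,0,3,-1],[-1.2,14,0,0,0,4,-1],[-1.4,18,0,0,0,5,-1],[-1.6,22,0,0,0,5.1,-1],[-1.8,26,0,0,0,5.1,-1],[-2,30,0,0,0,5.1,-1],[-2.1,34,0,0,0,5.1,-1],[-2.1,38,0,0,0,5.1,-1],[-2.1,42,0,0,0,5.1,-1],[-2.1,45,0,0,0,5.1,-1],[-2.1,46.5,0,0,0,5.1,-1],[-2.1,46.5,0,0,0,5.1,-1],[-2.1,46.5,-2,0,0,5.1,-1],[-2.1,46.5,-4,0,0,5.1,-1],[-2.1,46.5,-6,0,0,5.1,-1],[-2.1,46.5,-6,0,0,5.1,-1],[-2.1,46.5,-6,0,0,5.1,-1],[-2.1,46.5,-6,0,0,5.1,-1]])

```text
t: 20.52
ee_pos: [506.9, 247.7, 43.2]
orientation: [3.113, 0.423, 0.0]
ft_force: [0.4, 0.5, -2.9]
width: 59.9
grasp_force: 30.0
```

servo_tool(increments=[[0,0,0,0,0,0,-1],[0,0,0,0,0,0,-1],[0,0,0,0,0,0,-1],[0,0,0,0,0,0,-1]])

```text
t: 20.85
ee_pos: [506.8, 248.6, 43.4]
orientation: [-3.112, -0.424, -0.002]
ft_force: [0.0, -0.4, -2.9]
width: 59.6
grasp_force: 30.0
```

Run:
```python
from h import *
import pickle
d=grab("wrist");pickle.dump(d,open("w10.pkl","wb"));o=d["o"];print(o["t"],o["ee_pos"],np.degrees(R.from_rotvec(o["orientation"]).as_euler("ZYX")).round(2),o["ft_force"].round(2))
g=cv2.cvtColor(d["image"],cv2.COLOR_RGB2GRAY)
Rm=R.from_rotvec(o["orientation"]).as_matrix()
print(g[164:190,303:331].tolist())
```

```text
20.85 [506.84772247 248.64771731  43.395586  ] [ 1.5520e+01 -7.0000e-02 -1.7999e+02] [ 0.01 -0.36 -2.88]
[[195, 195, 195, 194, 191, 188, 182, 174, 164, 151, 139, 134, 132, 130, 132, 138, 142, 146, 152, 162, 174, 182, 189, 193, 194, 196, 198, 198], [194, 195, 194, 192, 185, 174, 160, 147, 133, 121, 113, 109, 110, 111, 114, 117, 120, 123, 130, 142, 155, 168, 178, 186, 192, 196, 197, 199], [195, 194, 192, 185, 171, 150, 131, 118, 108, 102, 99, 97, 98, 99, 100, 102, 104, 106, 111, 123, 137, 153, 165, 176, 186, 193, 197, 198], [195, 193, 187, 172, 149, 125, 110, 102, 96, 93, 91, 91, 92, 94, 95, 96, 96, 96, 98, 105, 118, 135, 151, 165, 178, 188, 195, 198], [194, 190, 176, 151, 126, 108, 99, 94, 90, 88, 89, 91, 93, 95, 96, 97, 98, 97, 95, 95, 101, 114, 131, 151, 170, 183, 191, 196], [192, 181, 159, 130, 110, 98, 92, 89, 88, 87, 89, 91, 94, 97, 99, 101, 101, 100, 97, 94, 93, 98, 110, 132, 159, 178, 188, 194], [187, 167, 138, 114, 100, 93, 89, 88, 87, 88, 89, 91, 95, 99, 102, 102, 103, 102, 100, 96, 92, 90, 95, 113, 144, 171, 186, 193], [179, 151, 122, 104, 96, 90, 88, 87, 87, 87, 88, 92, 96,
[... 1653 characters left out ...]
0, 217, 215], [187, 173, 154, 140, 128, 115, 103, 97, 93, 91, 90, 90, 91, 90, 91, 90, 90, 91, 92, 99, 116, 139, 160, 182, 203, 216, 217, 211], [190, 181, 167, 153, 142, 129, 116, 105, 99, 95, 93, 92, 93, 93, 93, 93, 93, 97, 105, 119, 142, 164, 181, 198, 212, 217, 214, 205], [192, 188, 179, 166, 155, 145, 135, 122, 112, 106, 101, 100, 101, 103, 104, 104, 109, 116, 130, 147, 167, 185, 198, 210, 215, 215, 207, 200], [193, 192, 188, 179, 168, 160, 153, 144, 134, 127, 119, 116, 119, 124, 126, 129, 134, 144, 158, 172, 188, 202, 211, 213, 213, 206, 198, 196], [193, 194, 192, 188, 179, 172, 166, 161, 156, 151, 145, 141, 144, 147, 151, 156, 163, 171, 181, 193, 203, 211, 213, 210, 205, 195, 189, 192]]
```

Run:
```python
from h import *
import pickle
d=pickle.load(open("w10.pkl","rb"));o=d["o"];z=o["ee_pos"][2]
Rm=R.from_rotvec(o["orientation"]).as_matrix()
f=lambda u,v,z:(Rm.T@(plane(d,u,v,z)-o["ee_pos"])).round(2)
print("hole",f(316,176.5,z+16.3),"pin",f(318.5,172.3,39.5))
```

```text
hole [ 58.12  -1.27 -16.23] pin [58.08 -0.2   3.96]
```

servo_tool(increments=[[0.02,-0.08,0,0,0,0,-1],[0.02,-0.08,-0.5,0,0,0,-1],[0.02,-0.08,-0.9,0,0,0,-1],[0.02,-0.08,-1.2,0,0,0,-1],[0.02,-0.08,-1.4,0,0,0,-1],[0.02,-0.08,-1.6,0,0,0,-1],[0.02,-0.08,-1.7,0,0,0,-1],[0.02,-0.08,-1.8,0,0,0,-1],[0.02,-0.08,-1.9,0,0,0,-1],[0.02,-0.08,-2,0,0,0,-1],[0.02,-0.08,-2,0,0,0,-1],[0.02,-0.08,-2,0,0,0,-1]])

```text
t: 21.9
ee_pos: [506.6, 247.7, 23.6]
orientation: [3.113, 0.424, 0.0]
ft_force: [-4.1, -2.1, 8.4]
width: 60.0
grasp_force: 30.0
```

servo_tool(increments=[[0,0,-0.1,0,0,0,-1],[0,0,-0.15,0,0,0,-1],[0,0,-0.15,0,0,0,-1]])

```text
t: 22.15
ee_pos: [506.6, 247.7, 23.6]
orientation: [3.113, 0.425, 0.0]
ft_force: [-7.6, -4.0, 24.1]
width: 59.4
grasp_force: 30.0
```

servo_tool(increments=[[0,0,0.1,0,0,0,1],[0,0,0.1,0,0,0,1],[0,0,0.1,0,0,0,1],[0,0,0.1,0,0,0,1],[0,0,0.1,0,0,0,1],[0,0,1,0,0,0,1],[0,0,4,0,0,0,1],[0,0,8,0,0,0,1],[0,0,12,0,0,0,1],[0,0,16,0,0,0,1],[0,0,16,0,0,0,1],[0,0,16,0,0,0,1],[0,0,16,0,0,0,1]])

```text
t: 23.23
ee_pos: [506.2, 247.5, 181.1]
orientation: [3.113, 0.424, -0.0]
ft_force: [0.3, -0.4, 0.1]
width: 87.7
grasp_force: 0.0
```

Run:
```python
from h import *
import pickle
d=grab("wrist");pickle.dump(d,open("w11.pkl","wb"));o=d["o"];print(o["t"],o["ee_pos"],np.degrees(R.from_rotvec(o["orientation"]).as_euler("ZYX")).round(2));save(d,"w11.png",(120,0,520,310),2)
g=cv2.cvtColor(cv2.resize(d["image"][0:310,120:520],None,fx=2,fy=2),cv2.COLOR_RGB2GRAY)
```

```text
23.2333 [506.18105389 247.50207663 181.06848374] [1.552e+01 2.000e-02 1.800e+02]
```

View pics/w11.png

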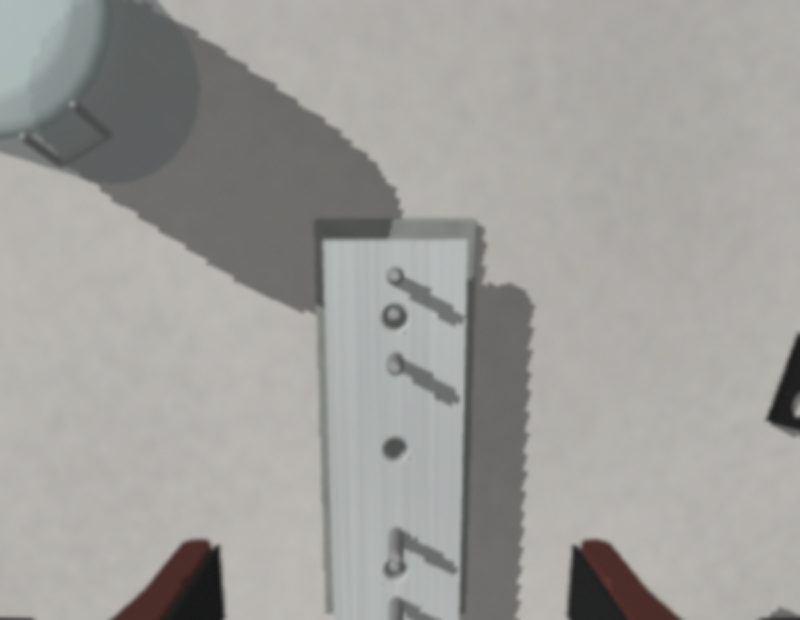

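The plate is seated: the dock pin shows inside the far hole at (394,317), with pegs at (395,275) and (395,364). Now I measure the keys from two wrist places.

servo_tool(increments=[[6.4,-25.8,4.7,0,0,-5.5,1],[6.4,-25.8,4.7,0,0,-5.5,1],[6.4,-25.8,4.7,0,0,-5.5,1],[6.4,-25.8,4.7,0,0,-5.5,1],[6.4,-25.8,4.7,0,0,-5.5,1],[6.4,-25.8,4.7,0,0,-5.5,1],[6.4,-25.8,4.7,0,0,-5.5,1],[6.4,-25.8,4.7,0,0,-5.5,1],[6.4,-25.8,4.7,0,0,-5.5,1],[6.4,-25.8,4.7,0,0,-5.5,1],[6.4,-25.8,4.7,0,0,-5.5,1]])

```text
t: 24.2
ee_pos: [569.7, -9.0, 226.9]
orientation: [-3.129, -0.276, 0.004]
ft_force: [-0.6, 0.2, 0.1]
width: 87.4
grasp_force: 0.0
```

```bash
cat > keys.py <<'E'
from h import *
def keys(d):
    """dark heads on the shelf having a bright hole: pixel hole centre, head centroid, axis pixels"""
    g=cv2.GaussianBlur(cv2.cvtColor(d["image"],cv2.COLOR_RGB2GRAY),(3,3),0)
    m=(g<70).astype(np.uint8)
    cs,h=cv2.findContours(m,cv2.RETR_CCOMP,cv2.CHAIN_APPROX_NONE);out=[]
    for i,c in enumerate(cs):
        A=cv2.contourArea(c);ch=h[0][i][2]
        if h[0][i][3]>=0 or not 300<A<6000 or ch<0: continue
        k=ch;best=None
        while k>=0:
            if best is None or cv2.contourArea(cs[k])>cv2.contourArea(cs[best]):best=k
            k=h[0][k][0]
        a=cv2.contourArea(cs[best])
        if not 0.04<a/A<0.35: continue
        M=cv2.moments(cs[best]);H=(M["m10"]/M["m00"],M["m01"]/M["m00"])
        r=cv2.minAreaRect(c);out.append((H,r[0],cv2.boxPoints(r),A))
    return out
def world(d,z=8):
    res=[]
    for H,C,b,A in keys(d):
        P=plane(d,*H,5);W=[plane(d,*q,z)[:2] for q in b]
        e=[W[1]-W[0],W[2]-W[1]];l=[np.linalg.norm(v) for v in e];a=e[int(np.argmax(l))]/max(l)
        c=np.mean(W,0)
        if np.dot(a,c-P[:2])<0:a=-a
        res.append(dict(H=H,P=P[:2].round(1),yaw=round(float(np.degrees(np.arctan2(a[1],a[0]))),1),c=c.round(1),size=np.round(sorted(l),1)))
    return res
E
python3 - <<'E'
from keys import *
import pickle
d=grab("wrist");pickle.dump(d,open("w12.pkl","wb"));print(d["o"]["t"],d["o"]["ee_pos"],d["o"]["orientation"])
for r in world(d):print(r)
E
```

```text
24.2 [569.67244206  -8.99582214 226.89504823] [-3.12883551 -0.27646361  0.00394363]
{'H': (362.194708994709, 212.17037037037034), 'P': array([572.7, -58.3]), 'yaw': -12.4, 'c': array([582.7, -60.3]), 'size': array([25.1, 43.7])}
{'H': (262.4304304304304, 191.87487487487485), 'P': array([575.8,  54.9]), 'yaw': 1.7, 'c': array([585.8,  55.2]), 'size': array([24.4, 45.2])}
{'H': (371.87856560717194, 109.440912795436), 'P': array([681.9, -45.9]), 'yaw': 15.0, 'c': array([691.8, -43.3]), 'size': array([24.5, 44.4])}
```

servo_tool(increments=[[3,0,-6,0,0,0,0],[3,0,-6,0,0,0,0],[3,0,-6,0,0,0,0],[3,0,-6,0,0,0,0],[3,0,-6,0,0,0,0],[3,0,-6,0,0,0,0]])

```text
t: 24.75
ee_pos: [600.9, -9.8, 169.7]
orientation: [3.129, 0.276, 0.003]
ft_force: [0.1, -0.0, 0.9]
width: 51.4
grasp_force: 0.0
```

Run:
```python
from keys import *
import pickle
d=grab("wrist");pickle.dump(d,open("w13.pkl","wb"));print(d["o"]["t"],d["o"]["ee_pos"],d["o"]["qpos"].round(2))
a=pickle.load(open("w12.pkl","rb"));A=world(a)
for r in world(d):
    print(r)
    q=min(A,key=lambda s:np.linalg.norm(s["P"]-r["P"]));print("   tri",tri([(a,*q["H"]),(d,*r["H"])]))
t=grab("top");pickle.dump(t,open("top1.pkl","wb"))
```

```text
24.75 [600.87720839  -9.81482197 169.66136009] [-0.04  0.45  1.72  0.    0.96  1.36]
{'H': (361.5985060690943, 254.68720821661998), 'P': array([572.9, -58.2]), 'yaw': -12.2, 'c': array([583.3, -60.2]), 'size': array([25.7, 45.5])}
   tri (array([572.27933872, -58.63239772,   2.82055727]), [0.05, 0.05])
{'H': (248.15111111111108, 232.37955555555556), 'P': array([576. ,  54.9]), 'yaw': 1.9, 'c': array([586.3,  55.1]), 'size': array([24.9, 46. ])}
   tri (array([575.44903513,  55.20754616,   2.97036007]), [0.01, 0.01])
{'H': (372.8565891472868, 139.6046511627907), 'P': array([682.2, -45.7]), 'yaw': 15.2, 'c': array([691.9, -43.3]), 'size': array([24.8, 44.6])}
   tri (array([ 6.82405668e+02, -4.65110678e+01, -1.61196316e-01]), [0.01, 0.01])
```

The masks find three keys, holes at (573,-58), (576,55) and (682,-46), lying on the shelf. I take the middle one (576,55) first.

servo_tool(increments=[[-0.3,3,0,0,0,-4,0],[-0.7,6.5,0,0,0,-8.2,0],[-0.7,6.5,-3,0,0,-8.2,0],[-0.7,6.5,-6,0,0,-8.2,0],[-0.7,6.5,-9,0,0,-8.2,0],[-0.7,6.5,-12,0,0,-8.2,0],[-0.7,6.5,-14.5,0,0,-8.2,0],[-0.7,6.5,-16,0,0,-8.2,0],[-0.7,6.5,-16.5,0,0,-8.2,0],[-0.7,6.5,-16.5,0,0,-8.2,0],[-0.7,6.5,-16.5,0,0,-8.2,-1],[-0.7,6.5,-16.5,0,0,-8.2,-1],[-0.7,6.5,-16.5,0,0,-8.2,-1],[-0.7,6.5,-16.5,0,0,-8.2,-1],[-0.7,6.5,-16.5,0,0,-8.2,-1],[-0.7,6.5,-16.5,0,0,-8.2,-1]])

```text
t: 26.18
ee_pos: [594.8, 54.7, 4.7]
orientation: [-3.141, -0.05, -0.004]
ft_force: [-0.3, -0.4, 7.5]
width: 25.6
grasp_force: 30.0
```

servo_tool(increments=[[0,0,0.3,0,0,0,-1],[0,0,1,0,0,0,-1],[0,0,4,0,0,0,-1],[0,0,7,0,0,0,-1],[0,0,10,0,0,0,-1],[0,0,10,0,0,0,-1],[0,0,10,0,0,0,-1],[0,0,10,0,0,0,-1]])

```text
t: 26.85
ee_pos: [593.3, 54.7, 103.2]
orientation: [3.141, 0.05, -0.0]
ft_force: [-0.2, -0.2, -1.0]
width: 25.5
grasp_force: 30.0
```

Run:
```python
from keys import *
import pickle
d=grab("wrist");pickle.dump(d,open("w14.pkl","wb"));o=d["o"];print(o["t"],o["ee_pos"],o["width"],o["grasp_force"])
for r in world(d):print(r)
```

```text
26.85 [593.25002726  54.69574933 103.17887953] 25.527141862993773 29.99987483024597
{'H': (457.71122536418164, 265.4275921165381), 'P': array([573.4, -57.6]), 'yaw': -13.0, 'c': array([582.7, -58.6]), 'size': array([29.1, 47.4])}
{'H': (460.6340694006309, 122.72555205047318), 'P': array([682.2, -45.2]), 'yaw': 15.4, 'c': array([691.7, -42.5]), 'size': array([27.7, 45.9])}
```

servo_tool(increments=[[-0.5,3,0,0,0,7,-1],[-1,6,0,0,0,14,-1],[-1.5,9,0,0,0,21,-1],[-2,12,0,0,0,28,-1],[-2,15,0,0,0,35,-1],[-2,18,0,0,0,42,-1],[-2,21,0,0,0,49,-1],[-2,23.1,0,0,0,56,-1],[-2,23.1,0,0,0,63,-1],[-2,23.1,0,0,0,70,-1],[-2,23.1,0,0,0,77,-1],[-2,23.1,0,0,0,84,-1],[-2,23.1,0,0,0,91,-1],[-2,23.1,0,0,0,98,-1],[-2,23.1,0,0,0,103.7,-1],[-2,23.1,0,0,0,103.7,-1],[-2,23.1,-1,0,0,103.7,-1],[-2,23.1,-1.5,0,0,103.7,-1],[-2,23.1,-1.5,0,0,103.7,-1],[-2,23.1,-1.5,0,0,103.7,-1]])

```text
t: 28.57
ee_pos: [573.0, 285.4, 87.0]
orientation: [-1.902, -2.499, 0.003]
ft_force: [-0.4, 0.0, -0.4]
width: 25.1
grasp_force: 30.0
```

Run:
```python
from h import *
import pickle
d=grab("wrist");pickle.dump(d,open("w15.pkl","wb"));o=d["o"];print(o["t"],o["ee_pos"],np.degrees(R.from_rotvec(o["orientation"]).as_euler("ZYX")).round(2),o["width"])
t=pickle.load(open("w11.pkl","rb"))
# peg tips seen in w11
for u,v,z in((317,137.5,70),(317.5,182,70)):print(plane(t,u,v,z).round(1))
Rm=R.from_rotvec(o["orientation"]).as_matrix()
for x in(-18.5,):
  p=o["ee_pos"]+Rm@np.array([x,0,-5]);print("hole",p.round(1),proj(d,p))
save(d,"w15.png",(160,150,480,390),2.5)
```

```text
28.5667 [572.99697869 285.40487961  86.99828906] [ 1.0545e+02  2.0000e-02 -1.7988e+02] 25.06225283658392
[578.  268.6  70. ]
[545.7 259.3  70. ]
hole [577.9 267.6  92. ] (np.float64(318.8234159611598), np.float64(330.108868045309))
```

servo_tool(increments=[[0,0,-1,0,0,0,-1],[0,0,-2,0,0,0,-1],[0,0,-3,0,0,0,-1],[0,0,-3.6,0,0,0,-1],[0,0,-4,0,0,0,-1],[0,0,-4.2,0,0,0,-1],[0,0,-4.3,0,0,0,-1],[0,0,-4.3,0,0,0,-1]])

```text
t: 29.28
ee_pos: [573.7, 285.7, 45.2]
orientation: [-1.901, -2.501, 0.0]
ft_force: [-0.3, 1.0, -0.7]
width: 25.4
grasp_force: 30.0
```

servo_tool(increments=[[0,0,-0.1,0,0,0,-1],[0,0,-0.2,0,0,0,-1],[0,0,-0.2,0,0,0,-1]])

```text
t: 29.53
ee_pos: [574.1, 286.0, 44.6]
orientation: [1.901, 2.501, 0.001]
ft_force: [-2.6, -1.5, 8.9]
width: 25.5
grasp_force: 30.0
```

servo_tool(increments=[[0,0,0.1,0,0,0,-0.15],[0,0,0.1,0,0,0,-0.15],[0,0,0.1,0,0,0,-0.15],[0,0,0.1,0,0,0,-0.15],[0,0,1,0,0,0,-0.15],[0,0,4,0,0,0,-0.15],[0,0,8,0,0,0,0],[0,0,11,0,0,0,0],[0,0,11,0,0,0,0],[0,0,11,0,0,0,0],[0,0,11,0,0,0,0]])

```text
t: 30.45
ee_pos: [573.3, 285.5, 153.1]
orientation: [-1.901, -2.501, 0.0]
ft_force: [0.3, 0.1, 0.1]
width: 44.0
grasp_force: 0.0
```

Run:
```python
from keys import *
import pickle
d=grab("wrist");pickle.dump(d,open("w16.pkl","wb"));o=d["o"];print(o["t"],o["ee_pos"],o["width"])
save(d,"w16.png",(160,100,480,400),2)
```

```text
30.45 [573.28393809 285.53795969 153.14303424] 43.9622207782891
```

servo_tool(increments=[[0,-2,0,0,0,-7,0],[0,-4,0,0,0,-14,0],[0,-6,0,0,0,-21,0],[0,-8,0,0,0,-28,0],[0,-10,0,0,0,-35,0],[0,-12,0,0,0,-42,0],[0,-14,0,0,0,-49,0],[0,-16,0,0,0,-56,0],[0,-18,0,0,0,-63,0],[0,-20,0,0,0,-70,0],[0,-22,0,0,0,-77,0],[0,-24,0,0,0,-84,0],[0,-26,0,0,0,-91,0],[0,-29,0,0,0,-98,0],[0,-32,0,0,0,-105,0],[0,-34,0,0,0,-112,0],[0,-34,0,0,0,-118,0],[0,-34,0,0,0,-118,0],[0,-34,0,0,0,-118,0],[0,-34,0,0,0,-118,0]])

```text
t: 32.17
ee_pos: [573.1, -53.8, 152.3]
orientation: [-3.123, 0.336, 0.003]
ft_force: [0.1, 0.3, -0.6]
width: 44.1
grasp_force: 0.0
```

Run:
```python
from keys import *
import pickle
d=grab("wrist");pickle.dump(d,open("w17.pkl","wb"));o=d["o"];print(o["t"],o["ee_pos"],np.degrees(R.from_rotvec(o["orientation"]).as_euler("ZYX")).round(2),o["width"])
for r in world(d):print(r)
```

```text
32.1667 [573.06557353 -53.754991   152.26608042] [-1.227e+01  1.000e-01  1.800e+02] 44.05586657587939
{'H': (323.231977159172, 221.39614561027838), 'P': array([573. , -58.6]), 'yaw': -11.5, 'c': array([583.1, -60.5]), 'size': array([22.8, 44.5])}
{'H': (281.5942265795207, 100.56699346405229), 'P': array([682. , -46.3]), 'yaw': 14.6, 'c': array([691.9, -43.5]), 'size': array([23.6, 45.6])}
```

servo_tool(increments=[[1.7,-0.8,-2,0,0,0,0],[1.7,-0.8,-5,0,0,0,0],[1.7,-0.8,-8,0,0,0,0],[1.7,-0.8,-11,0,0,0,0],[1.7,-0.8,-13,0,0,0,0],[1.7,-0.8,-14.5,0,0,0,0],[1.7,-0.8,-14.9,0,0,0,0],[1.7,-0.8,-14.9,0,0,0,0],[1.7,-0.8,-14.9,0,0,0,-1],[1.7,-0.8,-14.9,0,0,0,-1],[1.7,-0.8,-14.9,0,0,0,-1],[1.7,-0.8,-14.9,0,0,0,-1],[1.7,-0.8,-14.9,0,0,0,-1],[1.7,-0.8,-14.9,0,0,0,-1]])

```text
t: 33.38
ee_pos: [591.6, -62.3, 5.4]
orientation: [-3.123, 0.341, -0.003]
ft_force: [0.2, 1.3, 6.4]
width: 25.3
grasp_force: 30.0
```

servo_tool(increments=[[0,0,0.3,0,0,0,-1],[0,0,1,0,0,0,-1],[0,0,4,0,0,0,-1],[0,0,7,0,0,0,-1],[0,0,10,0,0,0,-1],[0,0,10,0,0,0,-1]])

```text
t: 33.88
ee_pos: [594.2, -62.8, 110.2]
orientation: [3.123, -0.341, 0.014]
ft_force: [1.6, -0.2, 0.0]
width: 25.4
grasp_force: 30.0
```

servo_tool(increments=[[-1,2,0,0,0,7,-1],[-2,4,0,0,0,14,-1],[-3,6,0,0,0,21,-1],[-4,8,0,0,0,28,-1],[-5,10,0,0,0,35,-1],[-6,12,0,0,0,42,-1],[-7,14,0,0,0,49,-1],[-8,16,0,0,0,56,-1],[-9,18,0,0,0,63,-1],[-10,20,0,0,0,70,-1],[-11,22,0,0,0,77,-1],[-12,24,0,0,0,84,-1],[-13,26,0,0,0,91,-1],[-14,28,0,0,0,98,-1],[-15,30,0,0,0,105,-1],[-16.1,30.8,0,0,0,112,-1],[-16.1,30.8,0,0,0,118,-1],[-16.1,30.8,-1,0,0,118,-1],[-16.1,30.8,-1.5,0,0,118,-1],[-16.1,30.8,-1.5,0,0,118,-1]])

```text
t: 35.55
ee_pos: [429.0, 245.0, 87.8]
orientation: [-1.905, -2.497, 0.003]
ft_force: [0.3, 0.4, -0.4]
width: 25.5
grasp_force: 30.0
```

servo_tool(increments=[[0,0,0,0,0,0,-1],[0,0,0,0,0,0,-1],[0,0,0,0,0,0,-1]])

```text
t: 35.8
ee_pos: [430.0, 245.5, 89.2]
orientation: [1.903, 2.5, 0.0]
ft_force: [-0.3, 0.8, -0.2]
width: 25.8
grasp_force: 30.0
```

servo_tool(increments=[[0,0,-1,0,0,0,-1],[0,0,-2,0,0,0,-1],[0,0,-3,0,0,0,-1],[0,0,-3.6,0,0,0,-1],[0,0,-4,0,0,0,-1],[0,0,-4.3,0,0,0,-1],[0,0,-4.5,0,0,0,-1],[0,0,-4.5,0,0,0,-1],[0,0,-4.5,0,0,0,-1]])

```text
t: 36.55
ee_pos: [429.2, 245.5, 44.8]
orientation: [-1.901, -2.501, 0.002]
ft_force: [-5.3, -1.6, 13.4]
width: 25.5
grasp_force: 30.0
```

servo_tool(increments=[[0,0,0.1,0,0,0,-0.15],[0,0,0.1,0,0,0,-0.15],[0,0,0.1,0,0,0,-0.15],[0,0,0.1,0,0,0,-0.15],[0,0,1,0,0,0,-0.15],[0,0,4,0,0,0,-0.15],[0,0,8,0,0,0,0],[0,0,11,0,0,0,0],[0,0,11,0,0,0,0]])

```text
t: 37.3
ee_pos: [432.9, 247.5, 160.0]
orientation: [1.899, 2.498, 0.014]
ft_force: [0.9, -0.3, 0.1]
width: 43.5
grasp_force: 0.0
```

servo_tool(increments=[[1,-2,0,0,0,7,0],[3,-4,0,0,0,14,0],[5,-6,0,0,0,21,0],[7,-8,0,0,0,28,0],[9,-10,0,0,0,35,0],[11,-12,0,0,0,42,0],[13,-14,0,0,0,49,0],[15,-16,0,0,0,56,0],[17,-18,0,0,0,63,0],[19,-20,0,0,0,70,0],[21,-22,0,0,0,77,0],[23,-25,0,0,0,84,0],[26,-29,0,0,0,89.2,0],[26,-29,0,0,0,89.2,0],[26,-29,0,0,0,89.2,0],[26,-29,0,0,0,89.2,0],[26,-29,0,0,0,89.2,0]])

```text
t: 38.72
ee_pos: [688.4, -43.1, 153.7]
orientation: [0.402, -3.114, -0.001]
ft_force: [-0.1, 0.2, -0.1]
width: 43.9
grasp_force: 0.0
```

Run:
```python
from keys import *
import pickle
d=grab("wrist");pickle.dump(d,open("w18.pkl","wb"));o=d["o"];print(o["t"],o["ee_pos"],np.degrees(R.from_rotvec(o["orientation"]).as_euler("ZYX")).round(2),o["width"],o["qpos"].round(2))
for r in world(d):print(r)
```

```text
38.7167 [688.41553266 -43.11903755 153.70721099] [-1.6530e+02 -9.0000e-02  1.7995e+02] 43.85702374836646 [-0.08  0.59  1.52  0.    1.03 -1.91]
{'H': (331.59967715899916, 240.7013720742534), 'P': array([700. , -25.8]), 'yaw': 19.9, 'c': array([709.2, -22.5]), 'size': array([23.8, 47.2])}
```

The third key has been knocked to hole (700,-26), yaw 20°. I grasp it at its new place.

servo_tool(increments=[[3.2,2.7,0,0,0,5.2,0],[3.2,2.7,-2,0,0,5.2,0],[3.2,2.7,-5,0,0,5.2,0],[3.2,2.7,-8,0,0,5.2,0],[3.2,2.7,-11,0,0,5.2,0],[3.2,2.7,-13,0,0,5.2,0],[3.2,2.7,-14.5,0,0,5.2,0],[3.2,2.7,-15,0,0,5.2,0],[3.2,2.7,-15,0,0,5.2,0],[3.2,2.7,-15,0,0,5.2,-1],[3.2,2.7,-15,0,0,5.2,-1],[3.2,2.7,-15,0,0,5.2,-1],[3.2,2.7,-15,0,0,5.2,-1],[3.2,2.7,-15,0,0,5.2,-1],[3.2,2.7,-15,0,0,5.2,-1]])

```text
t: 40.02
ee_pos: [722.8, -17.3, 5.9]
orientation: [-0.543, 3.092, -0.001]
ft_force: [-0.7, 0.4, 6.7]
width: 25.5
grasp_force: 30.0
```

servo_tool(increments=[[0,0,0.3,0,0,0,-1],[0,0,1,0,0,0,-1],[0,0,4,0,0,0,-1],[0,0,7,0,0,0,-1],[0,0,10,0,0,0,-1],[0,0,10,0,0,0,-1]])

```text
t: 40.52
ee_pos: [725.6, -17.5, 111.5]
orientation: [-0.542, 3.085, -0.003]
ft_force: [1.3, -0.1, 0.7]
width: 25.6
grasp_force: 30.0
```

Run:
```python
from keys import *
import pickle
d=grab("wrist");pickle.dump(d,open("w19.pkl","wb"));o=d["o"];print(o["t"],o["ee_pos"],np.degrees(R.from_rotvec(o["orientation"]).as_euler("ZYX")).round(2),o["width"])
Rm=R.from_rotvec(o["orientation"]).as_matrix()
for H,C,b,A in keys(d):
    p=plane(d,*H,o["ee_pos"][2]);print(H,C,A,(Rm.T@(p-o["ee_pos"])).round(1))
p=o["ee_pos"]+Rm@np.array([23,0,-1]);print(proj(d,p))
# key on peg 4 after release (w16): hole in dark head, and plate view
```

```text
40.5167 [725.60165733 -17.5260555  111.50974893] [-160.08    0.53 -179.78] 25.585340540769266
(np.float64(316.1981212704209), np.float64(249.185007973861))
```

Run:
```python
from h import *
import pickle
d=pickle.load(open("w19.pkl","rb"));o=d["o"];Rm=R.from_rotvec(o["orientation"]).as_matrix()
g=cv2.cvtColor(d["image"],cv2.COLOR_RGB2GRAY)
m=(g>80).astype(np.uint8);n,l,s,c=cv2.connectedComponentsWithStats(m)
for i in range(1,n):
    if s[i,4]>40 and 280<c[i,0]<360 and 180<c[i,1]<320: 
        z=o["ee_pos"][2]-0.5;print(s[i],c[i],(Rm.T@(plane(d,*c[i],z)-o["ee_pos"])).round(1))
save(d,"w19.png",(220,100,420,340),2)
```

```text
[302 233  32  26 627] [317.39712919 245.33811802] [24.6  0.6  0.3]
```

servo_tool(increments=[[-1,2,0,0,0,-7,-1],[-2,4,0,0,0,-14,-1],[-3,6,0,0,0,-21,-1],[-4,8,0,0,0,-28,-1],[-6,10,0,0,0,-35,-1],[-8,12,0,0,0,-42,-1],[-10,14,0,0,0,-49,-1],[-12,16,0,0,0,-56,-1],[-14,18,0,0,0,-63,-1],[-16,20,0,0,0,-70,-1],[-17,22,0,0,0,-77,-1],[-17,24,0,0,0,-84,-1],[-17,25.2,0,0,0,-91,-1],[-17,25.2,0,0,0,-94.4,-1],[-17,25.2,0,0,0,-94.4,-1],[-17,25.2,-1,0,0,-94.4,-1],[-17,25.2,-1.5,0,0,-94.4,-1],[-17,25.2,-1.5,0,0,-94.4,-1],[-17,25.2,-1.5,0,0,-94.4,-1],[-17,25.2,-1.5,0,0,-94.4,-1]])

```text
t: 42.23
ee_pos: [551.6, 234.3, 88.9]
orientation: [-1.901, -2.501, 0.001]
ft_force: [0.6, 0.2, -0.2]
width: 25.6
grasp_force: 30.0
```

Run:
```python
from h import *
import pickle
d=grab("wrist");pickle.dump(d,open("w20.pkl","wb"));o=d["o"];print(o["t"],o["ee_pos"],np.degrees(R.from_rotvec(o["orientation"]).as_euler("ZYX")).round(2),o["width"])
save(d,"w20.png",(120,80,520,380),2)
```

```text
42.2333 [551.61902746 234.29772575  88.86109813] [ 105.52    0.   -179.97] 25.617578774738963
```

View pics/w20.png

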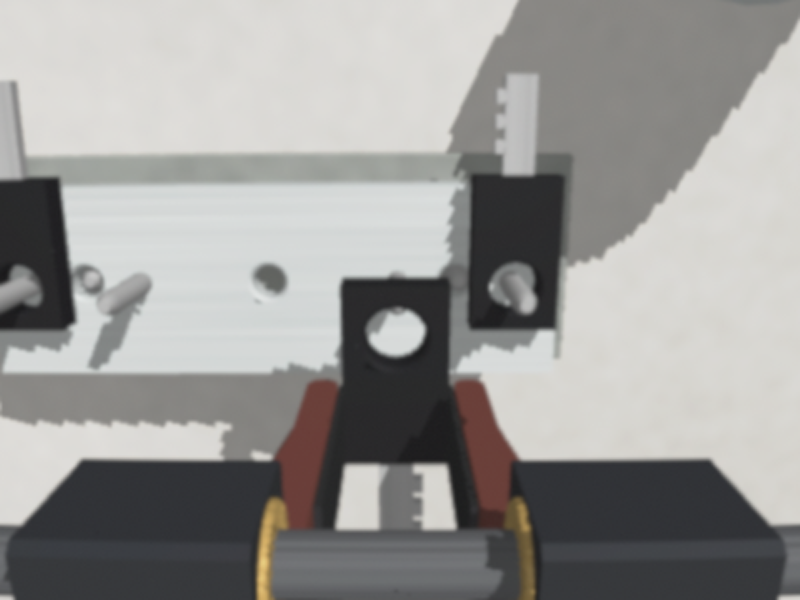

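The picture shows keys flat on peg 1 at (15,285) and peg 4 at (513,285). The third key is held with its hole at (397,332), just short of peg 3 at (397,277), which fits the parallax.

servo_tool(increments=[[0,0.05,-1,0,0,0,-1],[0,0.05,-2,0,0,0,-1],[0,0.05,-3,0,0,0,-1],[0,0.05,-3.6,0,0,0,-1],[0,0.05,-3.6,0,0,0,-1],[0,0.05,-3.6,0,0,0,-1]])

```text
t: 42.78
ee_pos: [551.2, 235.1, 52.3]
orientation: [-1.9, -2.501, 0.002]
ft_force: [-0.2, 0.6, 0.1]
width: 25.3
grasp_force: 30.0
```

servo_tool(increments=[[0,0,0.05,0,0,0,-0.25],[0,0,0.05,0,0,0,-0.25],[0,0,0.05,0,0,0,-0.25],[0,0,0.05,0,0,0,-0.25],[0,0,1,0,0,0,-0.25],[0,0,2,0,0,0,-0.25],[0,0,2.5,0,0,0,-1],[0,0,2.5,0,0,0,-1],[0,0,2.5,0,0,0,-1],[0,0,2.5,0,0,0,-1],[0,0,2.5,0,0,0,-1],[0,0,2.5,0,0,0,-1]])

```text
t: 43.78
ee_pos: [551.4, 235.1, 77.8]
orientation: [-1.901, -2.501, 0.001]
ft_force: [-0.1, 0.1, -0.1]
width: 0.3
grasp_force: 0.0
```

servo_tool(increments=[[0,0.5,-1,0,0,0,-1],[0,0.5,-2,0,0,0,-1],[0,0.5,-2.4,0,0,0,-1],[0,0.5,-2.7,0,0,0,-1],[0,0.5,-2.9,0,0,0,-1],[0,0.5,-2.9,0,0,0,-1]])

```text
t: 44.28
ee_pos: [550.7, 239.9, 50.2]
orientation: [-1.9, -2.5, 0.004]
ft_force: [-8.0, -3.4, 18.3]
width: 0.3
grasp_force: 9.3
```

servo_tool(increments=[[0,0,0.5,0,0,0,-1],[0,0,3,0,0,0,-1],[0,0,6,0,0,0,-1],[0,-1,10,0,0,0,-1],[-2,-4,13,0,0,0,-1],[-4,-7,16,0,0,0,-1],[-5,-7,16,0,0,0,-1],[-5,-7,16,0,0,0,-1],[-5,-7,16,0,0,0,-1],[-5,-7,16,0,0,0,-1]])

```text
t: 45.12
ee_pos: [502.1, 170.6, 208.6]
orientation: [-1.901, -2.501, 0.0]
ft_force: [-0.5, 0.1, -0.0]
width: 0.3
grasp_force: 0.0
```

Run:
```python
from h import *
d=grab("wrist");t=grab("top");o=d["o"];print(o["t"],o["ee_pos"])
a=cv2.resize(d["image"],(427,320));b=cv2.resize(t["image"][150:390,60:420],(540,360))
W=np.zeros((600,800,3),np.uint8)
W[:360,:400]=cv2.resize(d["image"][0:360,120:520],(400,360));W[:360,400:]=cv2.resize(np.clip(t["image"][170:350,150:350].astype(int)*2,0,255).astype(np.uint8),(400,360))
s=grab("side");W[360:600,:]=cv2.resize(np.clip(s["image"][220:340,240:640].astype(int)*1,0,255).astype(np.uint8),(800,240))
cv2.imwrite("pics/fin.png",cv2.cvtColor(W,cv2.COLOR_RGB2BGR))
```

```text
45.1167 [502.07962303 170.55730953 208.60877277]
```

View pics/fin.png

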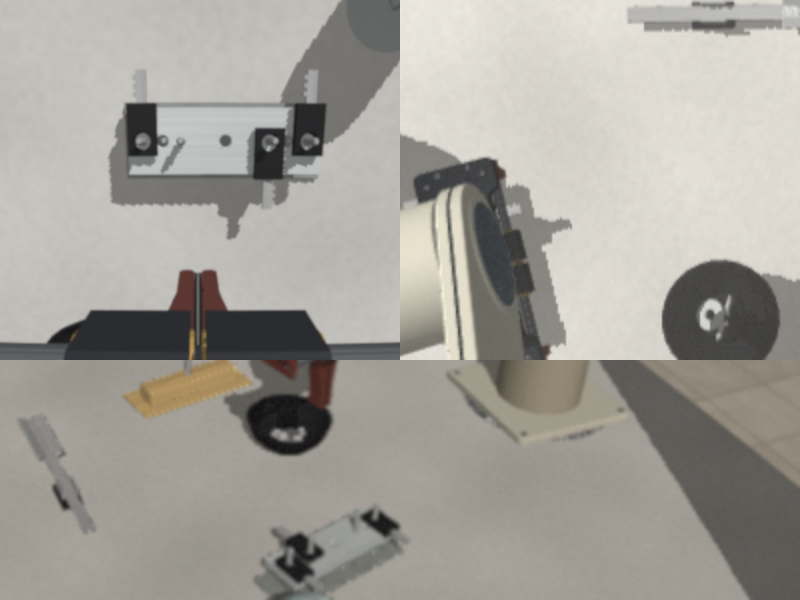

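The final picture shows keys flat on pegs 1, 3 and 4, around (142,140), (268,143) and (309,142), with no key left on the shelf. The nut and washer show in the bowl at (712,313), where the black sleeve was seen earlier.

```bash
python3 -c "
from workcell import ctrl
print(ctrl.close_job())"
```

```text
the job is handed in; nothing more can be done
None
```

The job is handed in: nut, washer and sleeve went into the bowl in that order, the plate is seated on the dock pins, and the three keys that were there hang flat on pegs 1, 3 and 4; the hand-in gave no verdict back.

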